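# Find and reject the worn rocker bearing

## Task

One of the three shaker rocker bearings is worn. Find it by rocking the arms: press the far end of an arm down, then its near end, and feel whether the end drops freely before the rubber resists; never press an arm with more than 12 N. Lift the worn bearing by its cheeks, lower it into the grey tray, set it down upright, and press one end of its arm down once more there to make sure of the play; leave the two sound ones standing where they are and everything else undisturbed.

Things in the scene. Friction and masses are not known exactly. Their poses are not given: they have to be found in the camera images.
- unit_1: one of three shaker rocker bearings that look alike, loose on the level worktop (z = 0), 0.45 to 0.7 kg. Origin: centre of underside; x along the arm, y along the axle, z up. Foot 116 x 56 x 9 mm; on it two cheeks 40 mm long (x), tops rounded at 58 mm, outer faces flat and 42 mm apart (y = +-21 mm): grasp across these at about 40 mm height. Arm on top, to 62 mm. Wear is not visible.
- rocker_1: arm of unit_1, steel bar 112 x 16 x 7 mm, level when let go; origin on the axle, 43 mm above the underside; rocks about y. Sound: rubber resists at once, an end sinks about 0.35 mm per N (1.7 mm at 4 N). Worn: an end first sinks 6 mm almost freely (under 0.4 N), then 0.35 mm per N. Over 12 N tears the rubber.
- end_1a (a point): middle of the top of the round steel pressing pad (22 mm across) at the far end (seen from the robot) of the arm of unit_1: x = +45 mm, y = 0, 62 mm above the underside when level; press here downward
- end_1b (a point): middle of the top of the round steel pressing pad (22 mm across) at the near end (seen from the robot) of the arm of unit_1: x = -45 mm, y = 0, 62 mm above the underside when level; press here downward
- unit_2: one of three shaker rocker bearings that look alike, loose on the level worktop (z = 0), 0.45 to 0.7 kg. Origin: centre of underside; x along the arm, y along the axle, z up. Foot 116 x 56 x 9 mm; on it two cheeks 40 mm long (x), tops rounded at 58 mm, outer faces flat and 42 mm apart (y = +-21 mm): grasp across these at about 40 mm height. Arm on top, to 62 mm. Wear is not visible.
- rocker_2: arm of unit_2, steel bar 112 x 16 x 7 mm, level when let go; origin on the axle, 43 mm above the underside; rocks about y. Sound: rubber resists at once, an end sinks about 0.35 mm per N (1.7 mm at 4 N). Worn: an end first sinks 6 mm almost freely (under 0.4 N), then 0.35 mm per N. Over 12 N tears the rubber.
- end_2a (a point): middle of the top of the round steel pressing pad (22 mm across) at the far end (seen from the robot) of the arm of unit_2: x = +45 mm, y = 0, 62 mm above the underside when level; press here downward
- end_2b (a point): middle of the top of the round steel pressing pad (22 mm across) at the near end (seen from the robot) of the arm of unit_2: x = -45 mm, y = 0, 62 mm above the underside when level; press here downward
- unit_3: one of three shaker rocker bearings that look alike, loose on the level worktop (z = 0), 0.45 to 0.7 kg. Origin: centre of underside; x along the arm, y along the axle, z up. Foot 116 x 56 x 9 mm; on it two cheeks 40 mm long (x), tops rounded at 58 mm, outer faces flat and 42 mm apart (y = +-21 mm): grasp across these at about 40 mm height. Arm on top, to 62 mm. Wear is not visible.
- rocker_3: arm of unit_3, steel bar 112 x 16 x 7 mm, level when let go; origin on the axle, 43 mm above the underside; rocks about y. Sound: rubber resists at once, an end sinks about 0.35 mm per N (1.7 mm at 4 N). Worn: an end first sinks 6 mm almost freely (under 0.4 N), then 0.35 mm per N. Over 12 N tears the rubber.
- end_3a (a point): middle of the top of the round steel pressing pad (22 mm across) at the far end (seen from the robot) of the arm of unit_3: x = +45 mm, y = 0, 62 mm above the underside when level; press here downward
- end_3b (a point): middle of the top of the round steel pressing pad (22 mm across) at the near end (seen from the robot) of the arm of unit_3: x = -45 mm, y = 0, 62 mm above the underside when level; press here downward
- tray: grey plastic reject tray, fixed to the worktop, open at the top, 144 mm (its x) x 110 mm (its y) x 35 mm high, walls and floor 4 mm thick; a bearing fits with its x along the tray's x; origin: centre of its underside
- forceps: bystander, to be left alone: steel forceps lying flat, 14 x 133 x 8 mm; origin: centre of its underside
- cap: bystander, to be left alone: white screw cap, 44 mm across, 23 mm high; origin: centre of its underside
- septum: bystander, to be left alone: grey rubber septum, 36 mm across, 11 mm high; origin: centre of its underside
- tape_roll: bystander, to be left alone: roll of tape lying flat, 88 mm across, 24 mm high; origin: centre of its underside
- phone: bystander, to be left alone: phone lying flat, 145 x 74 x 9 mm; origin: centre of its underside
Mind the look-alikes: they are no part of the job. Leave any green look-alike of the unit_2 alone.

How it is judged (in metres and radians):
On the way, in this order (a step that is already met when the one before it is completed fails the run):
1. the far end of the worn arm is pressed down through its play, by at least 5.5 mm ((z of end_1a in the frame of unit_1 below 0.0565 m or z of end_2a in the frame of unit_2 below 0.0565 m or z of end_3a in the frame of unit_3 below 0.0565 m)), for 0.04 s.
2. then its near end ((z of end_1b in the frame of unit_1 below 0.0565 m or z of end_2b in the frame of unit_2 below 0.0565 m or z of end_3b in the frame of unit_3 below 0.0565 m)), for 0.04 s.
3. the bearing is lowered into the tray, still held, to within 16 mm of the tray floor (((x of unit_1 in the frame of tray between -0.05 and 0.05 m and y of unit_1 in the frame of tray between -0.05 and 0.05 m and z of unit_1 in the frame of tray below 0.02 m and contact force between the fingers and unit_1 above 0.5 N) or (x of unit_2 in the frame of tray between -0.05 and 0.05 m and y of unit_2 in the frame of tray between -0.05 and 0.05 m and z of unit_2 in the frame of tray below 0.02 m and contact force between the fingers and unit_2 above 0.5 N) or (x of unit_3 in the frame of tray between -0.05 and 0.05 m and y of unit_3 in the frame of tray between -0.05 and 0.05 m and z of unit_3 in the frame of tray below 0.02 m and contact force between the fingers and unit_3 above 0.5 N))), for 0.05 s.
4. standing on the tray floor, one end of its arm is pressed down through its play, by at least 5.5 mm (((x of unit_1 in the frame of tray between -0.05 and 0.05 m and y of unit_1 in the frame of tray between -0.05 and 0.05 m and z of unit_1 in the frame of tray below 0.008 m and z of any of end_1a, end_1b in the frame of unit_1 below 0.0565 m) or (x of unit_2 in the frame of tray between -0.05 and 0.05 m and y of unit_2 in the frame of tray between -0.05 and 0.05 m and z of unit_2 in the frame of tray below 0.008 m and z of any of end_2a, end_2b in the frame of unit_2 below 0.0565 m) or (x of unit_3 in the frame of tray between -0.05 and 0.05 m and y of unit_3 in the frame of tray between -0.05 and 0.05 m and z of unit_3 in the frame of tray below 0.008 m and z of any of end_3a, end_3b in the frame of unit_3 below 0.0565 m))), for 0.04 s.
At the end, for the whole second after the job is handed in: the worn bearing stands upright (within 0.1 rad), released and at rest, on the tray floor (underside within 4 mm of it) with its centre within 50 mm of the tray's along the tray's x and y; the two sound ones stand upright within 30 mm of where they stood (((x of unit_1 in the frame of tray between -0.05 and 0.05 m and y of unit_1 in the frame of tray between -0.05 and 0.05 m and z of unit_1 in the frame of tray below 0.008 m and linear speed of unit_1 below 0.02 m/s and contact force between the fingers and unit_1 below 0.1 N and distance of each of unit_2, unit_3 from where it was at the start of the episode below 0.03 m and angle between each of unit_1, unit_2, unit_3's own z axis and vertical below 0.1 rad) or (x of unit_2 in the frame of tray between -0.05 and 0.05 m and y of unit_2 in the frame of tray between -0.05 and 0.05 m and z of unit_2 in the frame of tray below 0.008 m and linear speed of unit_2 below 0.02 m/s and contact force between the fingers and unit_2 below 0.1 N and distance of each of unit_1, unit_3 from where it was at the start of the episode below 0.03 m and angle between each of unit_1, unit_2, unit_3's own z axis and vertical below 0.1 rad) or (x of unit_3 in the frame of tray between -0.05 and 0.05 m and y of unit_3 in the frame of tray between -0.05 and 0.05 m and z of unit_3 in the frame of tray below 0.008 m and linear speed of unit_3 below 0.02 m/s and contact force between the fingers and unit_3 below 0.1 N and distance of each of unit_1, unit_2 from where it was at the start of the episode below 0.03 m and angle between each of unit_1, unit_2, unit_3's own z axis and vertical below 0.1 rad))); the robot touches nothing.
It fails at once if a rocker arm is loaded with more than 12 N (contact force between anything else and rocker_1 above 12 N or contact force between anything else and rocker_2 above 12 N or contact force between anything else and rocker_3 above 12 N).
It fails at once if more than one bearing is shifted by more than 30 mm (distance of each of unit_1, unit_2 from where it was at the start of the episode above 0.03 m or distance of each of unit_1, unit_3 from where it was at the start of the episode above 0.03 m or distance of each of unit_2, unit_3 from where it was at the start of the episode above 0.03 m).
It fails at once if a loose bystander is shifted by more than 30 mm (distance of any of forceps, septum, phone from where it was at the start of the episode above 0.03 m).
It also fails if it takes over 62 s, if anything falls off the work surface, if the arm or the gripper's body presses on something with over 40 N, if the wrist force passes 120 N, or if a joint passes its speed limit or range.

## Robot

A 7-joint arm with a two-finger parallel gripper is mounted at the origin on a cart in front of the work surface, level with it; the furniture and walls round the work are solid. World frame = base frame: x ahead of the robot, y to its left, z up, the work surface at z = 0. Lengths are in m, angles in degrees, forces in N, time in s.
With the tool pointing down it reaches from about 0.4 to 0.85 m from the base axis. Payload 4.5 kg.
Tool frame: the origin (TCP) lies midway between the tips of the shut fingers; the grasp point (between the pads) lies 19 mm behind it; z points along the fingers, y is the line along which they close (so a half turn about z gives the same grasp; the last joint's range is limited). The gripper opens to 88 mm and grips with 3 to 60 N. Pads are 18 mm wide; open, the fingers measure 123 mm over their backs; the gripper's body (75 mm by 187 mm) begins 45 mm behind the grasp point.
Start: joints at [-63.381, 39.483, -11.15, 89.685, 9.013, 51.709, -12.324], TCP at [0.261, 0.568, 0.239] pointing down, gripper open.
Joint ranges: [-172.22, 172.22], [-26.19, 119.32], [-84.43, 86.54], [7.71, 146.69], [-57.33, 237.33], [2.42, 119.75], [-152.13, 152.13]. Speed limits (degrees/s): [147.25, 147.25, 180, 180, 180, 180, 180].

## Interface

Orientations are given as [roll, pitch, yaw] about the fixed x, y, z axes, in that order (R = Rz(yaw) Ry(pitch) Rx(roll)).
In Python, from workcell import monitor, cams, job_done gives the robot as it stands. The module is installed in compiled form; this text tells all that it offers.
- The arm moves only by the tool arm_command, never from a script. Its argument "increments" is a list of rows, each an object with "dp": the shift along the tool's x, y, z in mm, a list of three; "yaw": the turn about the tool's z in rad; "jaw": the finger opening in mm, from 0 to 88.1. A call has 1 to 12 rows; each row is the pose to reach, as a shift and turn from the pose commanded when the call began, along the tool's axes at that moment; what a row does not reach only later rows make up. A row lasts 1/8 s, in which the tool goes at most 62.5 mm and 10.7 degrees, less where a joint would pass 70% of its speed; a pose out of reach is approached as far as the arm can. A call with a gripper value outside its range is refused whole. The fingers move at their own pace and stop on an object; "force" is the grip in N (left out, the last holds). Time passes only in rows, so rows that repeat a pose let the fingers close. It gives the time, the measured TCP pose, the force, the opening and the grip force at its end, in the units of the state.
- monitor.get_state(): the state, without advancing time (a new reading comes with each control period).
- cams.snapshot(name): name is "side" or "top"; returns a dict with "image" (384x512x3 uint8, red, green, blue), "mtx" (3x3 intrinsics, pixels), "extrinsics" (4x4, takes a point from camera to world coordinates). Camera axes: x right, y up, looking along -z (the intrinsics and any distortion apply to the point x, -y, -z); pixel columns grow to the right and rows downward; lengths in m; the calibration is good to about 2 mm. A picture is of the moment at which its call begins. There is no depth.
- job_done(): hands the job in; it is judged then, once.
The state is a dict: "t": time; "joint_positions": joint angles; "dq": joint speeds; "effort": joint torques, N m; "position": TCP position; "tool_rot": TCP orientation; "force": force on the tool from outside, world axes, zero at the start; "moment": the same for the moment, N m; "gripper_width": finger opening in m; "grip_force": force on a finger pad.
Only numpy, scipy, OpenCV 4.12 (cv2) and the standard library are available. Lean on these libraries where they do the work, as an engineer would, in place of code of your own. Each camera call takes 0.05 s, during which the arm holds its last target. There are 200 camera calls.

## Working session

There is one attempt and no reset: what is moved stays moved. The work goes in short steps, Python scripts to look and compute and a tool call to move; the robot and the scene stay as the last step left them, time stands still between calls to the robot, and variables do not carry over. Pictures are saved under pics/ and viewed, at most 10 in all, crops included, and the job is handed in when it is done.

Besides the shell and the picture viewer there is one more tool, called after "Request:" by a JSON object that holds its "api" and its "payload", one argument or row to a line. arm_command: Moves the arm, as the interface text tells. Its arguments: {"type":"object","properties":{"increments":{"type":"array"},"force":{"type":"number"}},"required":["increments"]}

```bash
mkdir -p pics; python3 - <<'E'
from workcell import monitor, cams
import cv2,numpy as np
s=monitor.get_state(); print({k:np.round(v,3) for k,v in s.items()})
for n in("top","side"):
    d=cams.snapshot(n); cv2.imwrite(f"pics/{n}0.png",cv2.resize(d["image"][...,::-1],(800,600),interpolation=cv2.INTER_CUBIC)); print(n,[k for k in d],np.round(d["mtx"],1).tolist(),np.round(d["extrinsics"],3).tolist())
    np.savez(f"{n}0.npz",**d)
E
```

```text
{'t': np.float64(0.0), 'joint_positions': array([-63.38 ,  39.533, -11.146,  89.744,   9.014,  51.711, -12.325]), 'dq': array([-0.182, -0.036, -0.102, -0.02 ,  0.017, -0.011, -0.051]), 'effort': array([ 0.0000e+00, -5.2756e+01, -1.2670e+00, -1.5342e+01, -5.3000e-02,
        7.0000e-03,  0.0000e+00]), 'position': array([0.261, 0.567, 0.238]), 'tool_rot': array([-1.79894e+02,  9.00000e-03,  1.55323e+02]), 'force': array([ 0.161, -0.15 ,  0.371]), 'moment': array([-0.038,  0.021, -0.051]), 'grip_force': np.float64(0.0), 'gripper_width': np.float64(0.088)}
top ['image', 'mtx', 'extrinsics'] [[381.4, 0.0, 259.8], [0.0, 381.4, 195.2], [0.0, 0.0, 1.0]] [[0.022, 0.987, -0.161, 0.272], [-1.0, 0.023, 0.005, -0.242], [0.008, 0.161, 0.987, 1.44], [0.0, 0.0, 0.0, 1.0]]
side ['image', 'mtx', 'extrinsics'] [[353.8, 0.0, 255.3], [0.0, 353.8, 192.7], [0.0, 0.0, 1.0]] [[-1.0, -0.027, -0.0, 0.525], [0.016, -0.576, 0.817, 0.721], [-0.023, 0.817, 0.577, 0.751], [0.0, 0.0, 0.0, 1.0]]
```

View pics/top0.png

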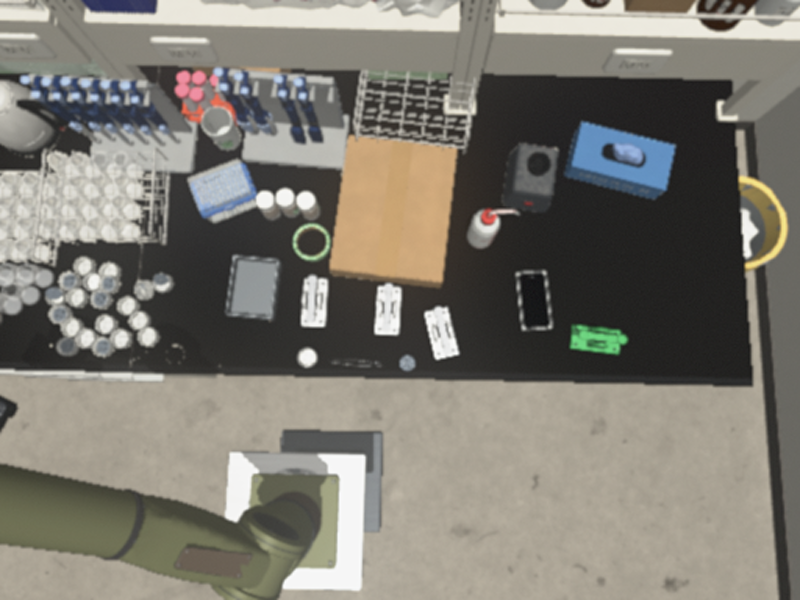

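View pics/side0.png

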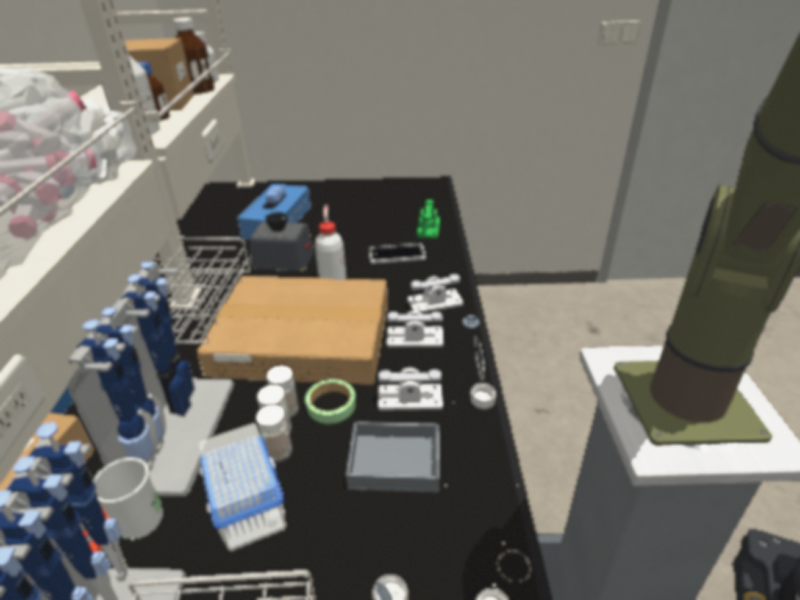

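Top view (800×600): bearings at (314,302), (388,309) and (441,332), tray (254,287), cap (307,357), forceps (356,362), septum (407,362), tape (311,242), phone (534,300), and the green look-alike (598,340). The side view agrees: tray (395,455), bearings (410,390), (415,328) and (437,293). A cardboard box stands just behind them.

```bash
cat > h.py <<'E'
import numpy as np,cv2
def ray(d,uv,z):
    uv=np.atleast_2d(uv).astype(float);K=d["mtx"];E=d["extrinsics"]
    c=np.c_[(uv[:,0]-K[0,2])/K[0,0],-(uv[:,1]-K[1,2])/K[1,1],-np.ones(len(uv))]
    w=c@E[:3,:3].T; o=E[:3,3]; return o+w*((z-o[2])/w[:,2])[:,None]
def proj(d,P):
    E=d["extrinsics"];c=(np.atleast_2d(P)-E[:3,3])@E[:3,:3];K=d["mtx"]
    return np.c_[K[0,2]+K[0,0]*c[:,0]/-c[:,2],K[1,2]-K[1,1]*c[:,1]/-c[:,2]]
def blobs(d,lo=110,sat=60,amin=150):
    h=cv2.cvtColor(d["image"],cv2.COLOR_RGB2HSV)
    m=((h[...,2]>lo)&(h[...,1]<sat)).astype(np.uint8)
    m=cv2.morphologyEx(m,cv2.MORPH_CLOSE,np.ones((3,3)))
    cs,_=cv2.findContours(m,cv2.RETR_EXTERNAL,cv2.CHAIN_APPROX_NONE)
    return [c[:,0] for c in cs if cv2.contourArea(c)>amin]
def rect(p):
    (c,s,a)=cv2.minAreaRect((p[:,:2]*1000).astype(np.float32)); return np.round(c,1),np.round(s,1),round(a,1)
E
python3 - <<'E'
from h import *
for n,win in(("top",(130,155,420,250)),("side",(210,165,320,330))):
    d=np.load(n+"0.npz")
    for lo in ((120,75) if n=="top" else (120,)):
      for c in blobs(d,lo,90,80):
        m=c.mean(0)
        if win[0]<m[0]<win[2] and win[1]<m[1]<win[3]: print(n,lo,np.round(m),cv2.contourArea(c),*rect(ray(d,c,.009)))
t=np.load("top0.npz")["image"][150:250,130:310]; s=np.load("side0.npz")["image"][160:325,205:325]
im=np.zeros((600,800,3),np.uint8)
a=cv2.resize(t,None,fx=4.4,fy=4.4,interpolation=cv2.INTER_CUBIC);im=a[:440,:792]
cv2.imwrite("pics/ct.png",im[...,::-1])
cv2.imwrite("pics/cs.png",cv2.resize(s,None,fx=3.6,fy=3.6,interpolation=cv2.INTER_CUBIC)[...,::-1])
E
```

```text
top 120 [196. 228.] 103.5 [373.3 -14.6] [41.5 41.2] 2.6
top 120 [282. 213.] 487.0 [ 441.1 -333. ] [126.2  61.5] 14.5
top 120 [248. 198.] 480.0 [ 495.  -203.5] [ 61.4 128.3] 88.0
top 120 [201. 193.] 475.5 [510.4 -24.2] [ 61.6 127.4] 89.1
top 120 [160. 183.] 874.5 [543.7 127.9] [112.9 147.8] 86.2
top 75 [260. 232.] 82.0 [ 365.4 -252.6] [37.3 37.5] 1.3
top 75 [196. 228.] 136.0 [373.3 -14.6] [48.6 49. ] 1.3
top 75 [282. 213.] 533.0 [ 442.8 -333.5] [130.8  65.3] 14.5
top 75 [201. 193.] 538.5 [512.5 -24.8] [131.1  68.2] 1.3
top 75 [341. 192.] 732.5 [ 524.9 -558.6] [150.2  79.8] 5.5
top 75 [161. 184.] 1184.0 [540.8 127.9] [121.  155.7] 86.2
side 120 [256. 291.] 1256.0 [540.8 112.3] [ 90.9 149.3] 88.1
side 120 [309. 252.] 161.0 [374.8 -22.8] [58.3 43.7] 81.1
side 120 [211. 255.] 646.5 [660.7 -23.2] [105.6  94.9] 87.7
side 120 [262. 249.] 926.0 [510.3 -46.6] [110.  122.6] 87.9
side 120 [271. 199.] 1120.0 [ 464.  -306.8] [312.3 145.1] 68.7
```

View pics/ct.png

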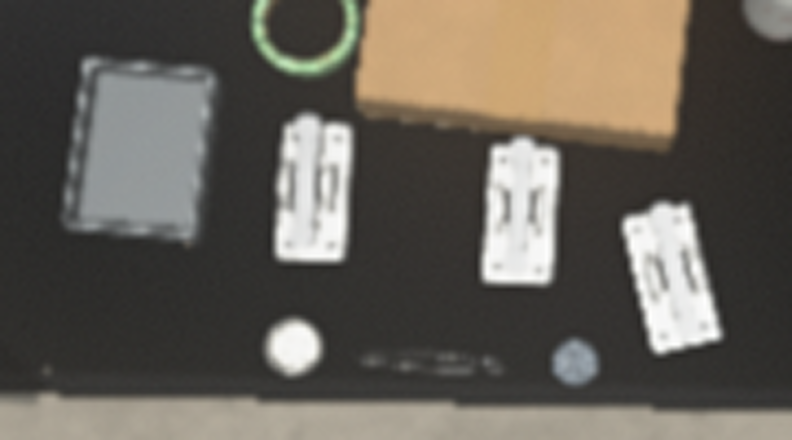

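View pics/cs.png

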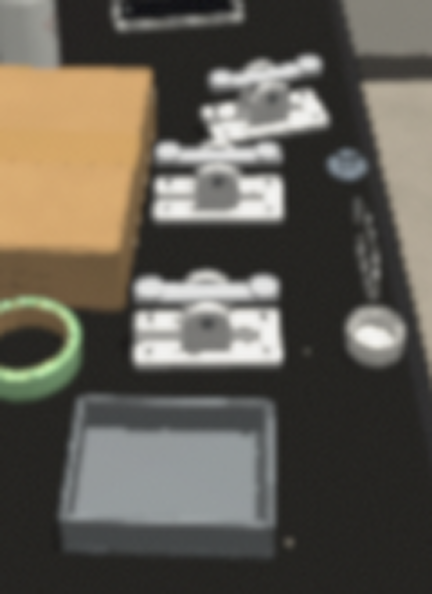

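The crops show three white bearings with their arms roughly along world x, the third turned by about 14°, and the tray rim corners in both views. The box stands just behind the middle bearing. Next I triangulate the tray rim and the box corner and sharpen the bearing positions.

```bash
cat >> h.py <<'E'
def tri(dt,ut,ds,us):
    A=[];b=[]
    for d,u in((dt,ut),(ds,us)):
        o=d["extrinsics"][:3,3];w=ray(d,u,0)[0]-o;w/=np.linalg.norm(w);M=np.eye(3)-np.outer(w,w);A.append(M);b.append(M@o)
    x=np.linalg.lstsq(np.vstack(A),np.hstack(b),rcond=None)[0]; return x
E
python3 - <<'E'
from h import *
T=np.load("top0.npz");S=np.load("side0.npz")
ct=lambda p:(np.array(p)+.5)/4.4-.5+[130,150]
cs=lambda p:(np.array(p)+.5)/3.6-.5+[205,160]
np.set_printoptions(precision=4,suppress=True)
for n,a,b in (("trayTL",(86,60),(62,522)),("trayTR",(214,69),(76,402)),("trayBR",(195,240),(274,401)),("trayBL",(65,232),(274,524)),
 ("boxR",(676,138),(152,68)),("boxL",(358,103),(130,250)),
 ("Afar",(309,124),(149,287)),("Anear",(308,240),(263,284)),("Bfar",(522,149),(173,152)),("Bnear",(518,267),(265,152)),("Cfar",(663,212),(221,78)),("Cnear",(685,331),(309,65))):
    p=tri(T,ct(a),S,cs(b)); print(n,p, "top@.062",ray(T,ct(a),.062)[0,:2],"side@.062",ray(S,cs(b),.062)[0,:2],"@.035",ray(T,ct(a),.035)[0,:2],ray(S,cs(b),.035)[0,:2])
E
```

```text
trayTL [0.6141 0.1722 0.0325] top@.062 [0.6067 0.1635] side@.062 [0.6107 0.1947] @.035 [0.6132 0.1715] [0.6141 0.174 ]
trayTR [0.6101 0.0626 0.0296] top@.062 [0.6014 0.0556] side@.062 [0.607 0.092] @.035 [0.6079 0.0615] [0.6103 0.0673]
trayBR [0.4616 0.0695 0.0322] top@.062 [0.4561 0.0632] side@.062 [0.4657 0.0962] @.035 [0.4597 0.0692] [0.4634 0.0717]
trayBL [0.4678 0.1792 0.0323] top@.062 [0.4603 0.1709] side@.062 [0.4735 0.2007] @.035 [0.464 0.179] [0.4715 0.1803]
boxR [ 0.552  -0.3336  0.0687] top@.062 [ 0.5513 -0.3338] side@.062 [ 0.5543 -0.3448] @.035 [ 0.5568 -0.3356] [ 0.5555 -0.3866]
boxL [ 0.5726 -0.067   0.0661] top@.062 [ 0.575  -0.0666] side@.062 [ 0.5713 -0.0712] @.035 [ 0.581  -0.0631] [ 0.5731 -0.1022]
Afar [ 0.5558 -0.0263  0.062 ] top@.062 [ 0.5561 -0.0264] side@.062 [ 0.5555 -0.0262] @.035 [ 0.5617 -0.0221] [ 0.5567 -0.0555]
Anear [ 0.4619 -0.0299  0.0576] top@.062 [ 0.4582 -0.0301] side@.062 [ 0.4653 -0.026 ] @.035 [ 0.4618 -0.026 ] [ 0.463  -0.0553]
Bfar [ 0.5368 -0.2049  0.0619] top@.062 [ 0.5389 -0.2051] side@.062 [ 0.5348 -0.204 ] @.035 [ 0.5442 -0.2044] [ 0.5352 -0.2402]
Bnear [ 0.4458 -0.2052  0.0569] top@.062 [ 0.4396 -0.2045] side@.062 [ 0.4518 -0.2001] @.035 [ 0.4429 -0.2037] [ 0.4489 -0.2362]
Cfar [ 0.4874 -0.3236  0.0621] top@.062 [ 0.4883 -0.3237] side@.062 [ 0.4865 -0.3233] @.035 [ 0.4926 -0.3253] [ 0.485  -0.3642]
Cnear [ 0.394  -0.344   0.0601] top@.062 [ 0.3898 -0.3431] side@.062 [ 0.3983 -0.3424] @.035 [ 0.3921 -0.345 ] [ 0.3933 -0.3841]
```

Request:
{"api": "arm_command", "payload": {
  "increments": [
    {"dp":[-519,-416,0],"yaw":-0.414,"jaw":0},
    {"dp":[-519,-416,0],"yaw":-0.414,"jaw":0},
    {"dp":[-519,-416,0],"yaw":-0.414,"jaw":0},
    {"dp":[-519,-416,0],"yaw":-0.414,"jaw":0},
    {"dp":[-519,-416,0],"yaw":-0.414,"jaw":0},
    {"dp":[-519,-416,0],"yaw":-0.414,"jaw":0},
    {"dp":[-519,-416,0],"yaw":-0.414,"jaw":0},
    {"dp":[-519,-416,0],"yaw":-0.414,"jaw":0},
    {"dp":[-519,-416,0],"yaw":-0.414,"jaw":0},
    {"dp":[-519,-416,0],"yaw":-0.414,"jaw":0},
    {"dp":[-519,-416,0],"yaw":-0.414,"jaw":0},
    {"dp":[-519,-416,0],"yaw":-0.414,"jaw":0}
  ],
  "force": 20
}}

```text
t: 1.6
position: [0.5595, -0.0313, 0.2379]
tool_rot: [-179.9, -0.0, 178.6]
force: [-1.0, 0.5, 0.0]
gripper_width: 0.0002
grip_force: 0.0
```

Request:
{"api": "arm_command", "payload": {
  "increments": [
    {"dp":[0,0,50],"yaw":0,"jaw":0},
    {"dp":[0,0,100],"yaw":0,"jaw":0},
    {"dp":[0,0,140],"yaw":0,"jaw":0},
    {"dp":[0,0,164],"yaw":0,"jaw":0},
    {"dp":[0,0,164],"yaw":0,"jaw":0},
    {"dp":[0,0,164],"yaw":0,"jaw":0}
  ]
}}

```text
t: 2.35
position: [0.5592, -0.0257, 0.0756]
tool_rot: [180.0, 0.1, 179.1]
force: [-0.0, -0.3, 0.0]
gripper_width: 0.0005
grip_force: 0.0
```

```bash
python3 - <<'E'
from workcell import monitor, cams
import cv2,numpy as np
s=monitor.get_state(); print(s["position"],s["force"])
o=[]
d=cams.snapshot("side"); a=cv2.resize(d["image"][200:290,220:330],(550,450),interpolation=cv2.INTER_CUBIC)
cv2.imwrite("pics/p1.png",a[...,::-1])
E
```

```text
[ 0.55924572 -0.0257334   0.07561189] [-0.04185297 -0.31827974  0.00240573]
```

View pics/p1.png

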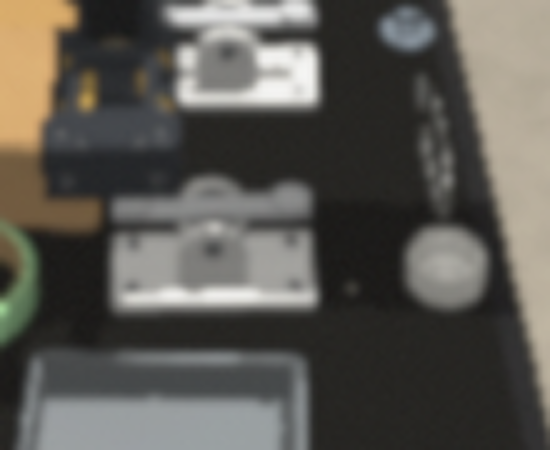

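```bash
python3 - <<'E'
from h import *
S=np.load("side0.npz")
for P in ([.5592,-.0257,.0756],[.5592,-.0257,.11],[.5592,-.0257,.14],[.553,-.027,.062]): print(P,(proj(S,P)[0]-[220,200])*5)
E
```

```text
[0.5592, -0.0257, 0.0756] [122.67910779 179.73422476]
[0.5592, -0.0257, 0.11] [120.18720259 133.35648851]
[0.5592, -0.0257, 0.14] [117.93016236  91.34990794]
[0.553, -0.027, 0.062] [134.53343984 195.70561717]
```

Request:
{"api": "arm_command", "payload": {
  "increments": [
    {"dp":[0,0,6],"yaw":0,"jaw":0},
    {"dp":[0,0,12],"yaw":0,"jaw":0},
    {"dp":[0,0,12.5],"yaw":0,"jaw":0},
    {"dp":[0,0,12.5],"yaw":0,"jaw":0}
  ]
}}

```text
t: 2.9
position: [0.5587, -0.0268, 0.0621]
tool_rot: [-180.0, -0.0, 179.0]
force: [-0.3, 0.2, 0.4]
gripper_width: 0.0004
grip_force: 0.0
```

The dark block is the gripper's body, which stands nearer the camera; the TCP is at (122,180) of the crop, over the far pad. Next a small press step.

Request:
{"api": "arm_command", "payload": {
  "increments": [
    {"dp":[0,0,0.8],"yaw":0,"jaw":0},
    {"dp":[0,0,1.5],"yaw":0,"jaw":0},
    {"dp":[0,0,1.5],"yaw":0,"jaw":0}
  ]
}}

```text
t: 3.28
position: [0.5592, -0.0268, 0.061]
tool_rot: [180.0, 0.0, 179.0]
force: [1.4, -0.6, 2.9]
gripper_width: 0.0003
grip_force: 1.8
```

Request:
{"api": "arm_command", "payload": {
  "increments": [
    {"dp":[0,0,0.5],"yaw":0,"jaw":0},
    {"dp":[0,0,1],"yaw":0,"jaw":0},
    {"dp":[0,0,1],"yaw":0,"jaw":0}
  ]
}}

```text
t: 3.65
position: [0.5595, -0.0268, 0.0602]
tool_rot: [180.0, 0.1, 179.0]
force: [0.7, 0.1, 6.0]
gripper_width: 0.0006
grip_force: 3.1
```

Bearing 1 pushes back at about 3 N/mm straight away, so it is sound. Now the middle bearing.

Request:
{"api": "arm_command", "payload": {
  "increments": [
    {"dp":[0,0,-30],"yaw":0,"jaw":0},
    {"dp":[5,-60,-30],"yaw":0,"jaw":0},
    {"dp":[10,-120,-30],"yaw":0,"jaw":0},
    {"dp":[14,-179.3,-30],"yaw":0.01,"jaw":0},
    {"dp":[14,-179.3,-30],"yaw":0.01,"jaw":0},
    {"dp":[14,-179.3,-10],"yaw":0.01,"jaw":0},
    {"dp":[14,-179.3,-2.5],"yaw":0.01,"jaw":0},
    {"dp":[14,-179.3,-2.5],"yaw":0.01,"jaw":0}
  ]
}}

```text
t: 4.65
position: [0.5415, -0.2046, 0.0616]
tool_rot: [179.9, -0.1, 178.6]
force: [-0.4, 0.4, 0.3]
gripper_width: 0.0005
grip_force: 0.0
```

Request:
{"api": "arm_command", "payload": {
  "increments": [
    {"dp":[0,0,0.8],"yaw":0,"jaw":0},
    {"dp":[0,0,1.5],"yaw":0,"jaw":0},
    {"dp":[0,0,1.5],"yaw":0,"jaw":0}
  ]
}}

```text
t: 5.03
position: [0.5421, -0.2058, 0.061]
tool_rot: [-180.0, 0.0, 178.5]
force: [0.1, 0.2, -0.1]
gripper_width: 0.0003
grip_force: 0.0
```

Request:
{"api": "arm_command", "payload": {
  "increments": [
    {"dp":[0,0,0.5],"yaw":0,"jaw":0},
    {"dp":[0,0,1],"yaw":0,"jaw":0},
    {"dp":[0,0,1.5],"yaw":0,"jaw":0},
    {"dp":[0,0,1.5],"yaw":0,"jaw":0}
  ]
}}

```text
t: 5.52
position: [0.5419, -0.2058, 0.0591]
tool_rot: [180.0, -0.0, 178.5]
force: [0.2, -0.7, 0.1]
gripper_width: 0.0004
grip_force: 0.1
```

Request:
{"api": "arm_command", "payload": {
  "increments": [
    {"dp":[0,0,0.8],"yaw":0,"jaw":0},
    {"dp":[0,0,1.6],"yaw":0,"jaw":0},
    {"dp":[0,0,2.3],"yaw":0,"jaw":0},
    {"dp":[0,0,2.3],"yaw":0,"jaw":0}
  ]
}}

```text
t: 6.02
position: [0.542, -0.2058, 0.0569]
tool_rot: [180.0, 0.0, 178.5]
force: [0.6, -0.1, 1.7]
gripper_width: 0.0003
grip_force: 0.3
```

Request:
{"api": "arm_command", "payload": {
  "increments": [
    {"dp":[0,0,0.5],"yaw":0,"jaw":0},
    {"dp":[0,0,1],"yaw":0,"jaw":0},
    {"dp":[0,0,1],"yaw":0,"jaw":0}
  ]
}}

```text
t: 6.4
position: [0.5422, -0.2058, 0.0561]
tool_rot: [-180.0, 0.0, 178.5]
force: [1.1, -0.5, 2.4]
gripper_width: 0.0007
grip_force: 1.5
```

Request:
{"api": "arm_command", "payload": {
  "increments": [
    {"dp":[0,0,0.5],"yaw":0,"jaw":0},
    {"dp":[0,0,0.8],"yaw":0,"jaw":0},
    {"dp":[0,0,0.8],"yaw":0,"jaw":0}
  ]
}}

```text
t: 6.78
position: [0.5424, -0.2058, 0.0554]
tool_rot: [-180.0, 0.1, 178.5]
force: [1.0, -0.9, 5.6]
gripper_width: 0.0005
grip_force: 2.6
```

The middle bearing sinks almost freely by about 6 mm and then resists, so it is the worn one. Now its near end.

Request:
{"api": "arm_command", "payload": {
  "increments": [
    {"dp":[0,0,-35],"yaw":0,"jaw":0},
    {"dp":[50,0,-35],"yaw":0,"jaw":0},
    {"dp":[102,0,-35],"yaw":0,"jaw":0},
    {"dp":[102,0,-35],"yaw":0,"jaw":0},
    {"dp":[102,0,-15],"yaw":0,"jaw":0},
    {"dp":[102,0,-7],"yaw":0,"jaw":0},
    {"dp":[102,0,-7],"yaw":0,"jaw":0}
  ]
}}

```text
t: 7.65
position: [0.44, -0.2029, 0.0615]
tool_rot: [180.0, -0.1, 178.5]
force: [-0.0, 0.5, -0.7]
gripper_width: 0.0005
grip_force: 0.0
```

Request:
{"api": "arm_command", "payload": {
  "increments": [
    {"dp":[0,0,0.8],"yaw":0,"jaw":0},
    {"dp":[0,0,1.6],"yaw":0,"jaw":0},
    {"dp":[0,0,2.4],"yaw":0,"jaw":0},
    {"dp":[0,0,2.4],"yaw":0,"jaw":0}
  ]
}}

```text
t: 8.15
position: [0.44, -0.2032, 0.0598]
tool_rot: [-180.0, 0.0, 178.5]
force: [0.3, -0.2, 0.8]
gripper_width: 0.0007
grip_force: 0.0
```

Request:
{"api": "arm_command", "payload": {
  "increments": [
    {"dp":[0,0,0.8],"yaw":0,"jaw":0},
    {"dp":[0,0,1.6],"yaw":0,"jaw":0},
    {"dp":[0,0,2.0],"yaw":0,"jaw":0},
    {"dp":[0,0,2.0],"yaw":0,"jaw":0}
  ]
}}

```text
t: 8.65
position: [0.4398, -0.2031, 0.0576]
tool_rot: [180.0, -0.0, 178.5]
force: [-1.1, 0.3, 0.6]
gripper_width: 0.0005
grip_force: 0.1
```

Request:
{"api": "arm_command", "payload": {
  "increments": [
    {"dp":[0,0,0.8],"yaw":0,"jaw":0},
    {"dp":[0,0,1.4],"yaw":0,"jaw":0},
    {"dp":[0,0,1.4],"yaw":0,"jaw":0}
  ]
}}

```text
t: 9.02
position: [0.4398, -0.2031, 0.0562]
tool_rot: [180.0, -0.0, 178.5]
force: [-0.6, -0.3, 0.6]
gripper_width: -0.0001
grip_force: 0.3
```

Request:
{"api": "arm_command", "payload": {
  "increments": [
    {"dp":[0,0,0.5],"yaw":0,"jaw":0},
    {"dp":[0,0,0.8],"yaw":0,"jaw":0},
    {"dp":[0,0,0.8],"yaw":0,"jaw":0}
  ]
}}

```text
t: 9.4
position: [0.4397, -0.2031, 0.0555]
tool_rot: [180.0, -0.0, 178.5]
force: [-1.3, 0.2, 1.9]
gripper_width: 0.0005
grip_force: 1.2
```

Request:
{"api": "arm_command", "payload": {
  "increments": [
    {"dp":[0,0,0.5],"yaw":0,"jaw":0},
    {"dp":[0,0,0.9],"yaw":0,"jaw":0},
    {"dp":[0,0,0.9],"yaw":0,"jaw":0}
  ]
}}

```text
t: 9.78
position: [0.4395, -0.2031, 0.0547]
tool_rot: [-180.0, -0.0, 178.5]
force: [-2.1, 0.3, 5.1]
gripper_width: 0.0002
grip_force: 2.5
```

Request:
{"api": "arm_command", "payload": {
  "increments": [
    {"dp":[0,0,-55],"yaw":0,"jaw":76},
    {"dp":[-25,0,-65],"yaw":0,"jaw":76},
    {"dp":[-51.5,0,-65],"yaw":0,"jaw":76},
    {"dp":[-51.5,0,-65],"yaw":0,"jaw":76},
    {"dp":[-51.5,0,-65],"yaw":0,"jaw":76},
    {"dp":[-51.5,0,-65],"yaw":0,"jaw":76}
  ]
}}

```text
t: 10.52
position: [0.4899, -0.2045, 0.1192]
tool_rot: [180.0, -0.1, 178.5]
force: [0.2, 0.3, -0.7]
gripper_width: 0.058
grip_force: 0.0
```

Request:
{"api": "arm_command", "payload": {
  "increments": [
    {"dp":[0,0,30],"yaw":0,"jaw":76},
    {"dp":[0,0,60],"yaw":0,"jaw":76},
    {"dp":[0,0,85],"yaw":0,"jaw":76},
    {"dp":[0,0,98],"yaw":0,"jaw":76},
    {"dp":[0,0,98],"yaw":0,"jaw":76},
    {"dp":[0,0,98],"yaw":0,"jaw":76}
  ]
}}

```text
t: 11.28
position: [0.4917, -0.2046, 0.0223]
tool_rot: [-180.0, 0.1, 178.5]
force: [-0.4, -0.8, 1.1]
gripper_width: 0.0759
grip_force: 0.0
```

Request:
{"api": "arm_command", "payload": {
  "increments": [
    {"dp":[0,0,0],"yaw":0,"jaw":50},
    {"dp":[0,0,0],"yaw":0,"jaw":44},
    {"dp":[0,0,0],"yaw":0,"jaw":36},
    {"dp":[0,0,0],"yaw":0,"jaw":36},
    {"dp":[0,0,0],"yaw":0,"jaw":36},
    {"dp":[0,0,0],"yaw":0,"jaw":36}
  ],
  "force": 30
}}

```text
t: 12.02
position: [0.4915, -0.2043, 0.0218]
tool_rot: [180.0, 0.0, 178.5]
force: [-0.4, -0.0, 3.5]
gripper_width: 0.042
grip_force: 30.0
```

Request:
{"api": "arm_command", "payload": {
  "increments": [
    {"dp":[0,0,-8],"yaw":0,"jaw":36},
    {"dp":[0,0,-35],"yaw":0,"jaw":36},
    {"dp":[0,0,-70],"yaw":0,"jaw":36},
    {"dp":[0,0,-100],"yaw":0,"jaw":36},
    {"dp":[0,0,-100],"yaw":0,"jaw":36}
  ]
}}

```text
t: 12.65
position: [0.4921, -0.205, 0.1229]
tool_rot: [-180.0, 0.2, 178.4]
force: [0.3, -0.2, -7.2]
gripper_width: 0.0416
grip_force: 30.0
```

Request:
{"api": "arm_command", "payload": {
  "increments": [
    {"dp":[-3,25,0],"yaw":0,"jaw":36},
    {"dp":[-8,70,0],"yaw":0,"jaw":36},
    {"dp":[-14,120,0],"yaw":0,"jaw":36},
    {"dp":[-20,170,0],"yaw":0,"jaw":36},
    {"dp":[-26,220,0],"yaw":0.01,"jaw":36},
    {"dp":[-32,270,0],"yaw":0.02,"jaw":36},
    {"dp":[-36,305,0],"yaw":0.026,"jaw":36},
    {"dp":[-38.4,326,0],"yaw":0.026,"jaw":36},
    {"dp":[-38.4,326,0],"yaw":0.026,"jaw":36},
    {"dp":[-38.4,326,0],"yaw":0.026,"jaw":36}
  ]
}}

```text
t: 13.9
position: [0.5378, 0.1176, 0.1209]
tool_rot: [-179.8, -0.1, 176.8]
force: [0.4, -0.3, -6.5]
gripper_width: 0.042
grip_force: 30.0
```

```bash
python3 - <<'E'
from workcell import monitor, cams
import cv2,numpy as np
s=monitor.get_state(); print(s["position"],s["tool_rot"],s["force"],s["gripper_width"])
d=cams.snapshot("side"); np.savez("side1.npz",**d); a=cv2.resize(d["image"][190:330,200:340],(600,600),interpolation=cv2.INTER_CUBIC)
cv2.imwrite("pics/p2.png",a[...,::-1])
E
```

```text
[0.53782618 0.11756197 0.12086888] [-1.79824295e+02 -1.07052099e-01  1.76844460e+02] [ 0.37929206 -0.25935605 -6.52059332] 0.04200928037352441
```

View pics/p2.png

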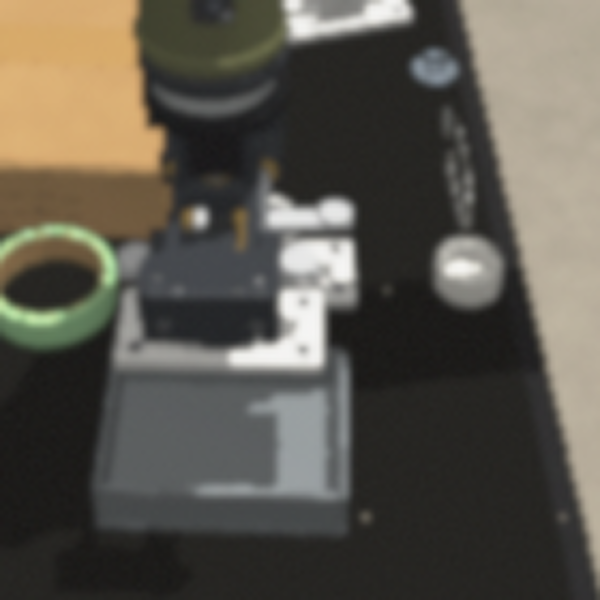

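The bearing hangs level above the tray. The lower edge of its foot runs from (115,370) to (327,372) in the crop. I work out its x centre from that.

```bash
python3 - <<'E'
from h import *
S=np.load("side1.npz");c=lambda p:(np.array(p)+.5)/(600/140)-.5+[200,190]
for p in((114,368),(328,371)): print(ray(S,c(p),.100)[0])
E
```

```text
[0.60071425 0.13998043 0.1       ]
[0.48116126 0.14643377 0.1       ]
```

Request:
{"api": "arm_command", "payload": {
  "increments": [
    {"dp":[1,0,25],"yaw":0,"jaw":36},
    {"dp":[1,0,50],"yaw":0,"jaw":36},
    {"dp":[1,0,70],"yaw":0,"jaw":36},
    {"dp":[1,0,84],"yaw":0,"jaw":36},
    {"dp":[1,0,88],"yaw":0,"jaw":36},
    {"dp":[1,0,91],"yaw":0,"jaw":36},
    {"dp":[1,0,93],"yaw":0,"jaw":36},
    {"dp":[1,0,93],"yaw":0,"jaw":36}
  ]
}}

```text
t: 14.95
position: [0.5377, 0.1205, 0.0289]
tool_rot: [180.0, 0.0, 177.0]
force: [0.0, -0.3, -6.1]
gripper_width: 0.0421
grip_force: 30.0
```

Request:
{"api": "arm_command", "payload": {
  "increments": [
    {"dp":[0,0,1],"yaw":0,"jaw":36},
    {"dp":[0,0,2],"yaw":0,"jaw":36},
    {"dp":[0,0,2.5],"yaw":0,"jaw":36},
    {"dp":[0,0,2.5],"yaw":0,"jaw":36}
  ]
}}

```text
t: 15.45
position: [0.5375, 0.1204, 0.0261]
tool_rot: [180.0, -0.0, 177.0]
force: [0.1, -0.6, -6.5]
gripper_width: 0.0417
grip_force: 30.0
```

Force unchanged, so it isn't on the floor yet (about 0.5 mm more). I'll go down a little further, then release.

Request:
{"api": "arm_command", "payload": {
  "increments": [
    {"dp":[0,0,0.7],"yaw":0,"jaw":36},
    {"dp":[0,0,1],"yaw":0,"jaw":36},
    {"dp":[0,0,1],"yaw":0,"jaw":36}
  ]
}}

```text
t: 15.82
position: [0.5376, 0.1205, 0.0258]
tool_rot: [180.0, 0.0, 177.0]
force: [-2.2, -1.4, 5.0]
gripper_width: 0.0417
grip_force: 30.0
```

Request:
{"api": "arm_command", "payload": {
  "increments": [
    {"dp":[0,0,0],"yaw":0,"jaw":48},
    {"dp":[0,0,0],"yaw":0,"jaw":54},
    {"dp":[0,0,0],"yaw":0,"jaw":54},
    {"dp":[0,0,0],"yaw":0,"jaw":54}
  ]
}}

```text
t: 16.32
position: [0.5376, 0.1205, 0.025]
tool_rot: [180.0, 0.0, 177.0]
force: [0.2, 1.5, 1.5]
gripper_width: 0.0539
grip_force: 0.0
```

Request:
{"api": "arm_command", "payload": {
  "increments": [
    {"dp":[0,0,-20],"yaw":0,"jaw":54},
    {"dp":[0,0,-45],"yaw":0,"jaw":54},
    {"dp":[0,0,-80],"yaw":0,"jaw":54},
    {"dp":[51,0,-80],"yaw":0,"jaw":0},
    {"dp":[51,0,-80],"yaw":0,"jaw":0},
    {"dp":[51,0,-80],"yaw":0,"jaw":0},
    {"dp":[51,0,-80],"yaw":0,"jaw":0},
    {"dp":[51,0,-80],"yaw":0,"jaw":0}
  ],
  "force": 20
}}

```text
t: 17.32
position: [0.4874, 0.1231, 0.1049]
tool_rot: [180.0, 0.0, 176.9]
force: [-0.0, -0.1, 0.2]
gripper_width: 0.0065
grip_force: 0.0
```

Request:
{"api": "arm_command", "payload": {
  "increments": [
    {"dp":[-1,0,20],"yaw":0,"jaw":0},
    {"dp":[-1,0,34],"yaw":0,"jaw":0},
    {"dp":[-1,0,38],"yaw":0,"jaw":0},
    {"dp":[-1,0,38],"yaw":0,"jaw":0}
  ]
}}

```text
t: 17.82
position: [0.4875, 0.1231, 0.0669]
tool_rot: [-180.0, -0.0, 177.0]
force: [0.1, 0.3, -0.2]
gripper_width: 0.0002
grip_force: 0.0
```

Request:
{"api": "arm_command", "payload": {
  "increments": [
    {"dp":[0,0,0.8],"yaw":0,"jaw":0},
    {"dp":[0,0,1.6],"yaw":0,"jaw":0},
    {"dp":[0,0,2.4],"yaw":0,"jaw":0},
    {"dp":[0,0,2.4],"yaw":0,"jaw":0}
  ]
}}

```text
t: 18.32
position: [0.4876, 0.1231, 0.0648]
tool_rot: [180.0, 0.0, 177.0]
force: [0.8, -0.1, -0.1]
gripper_width: -0.0
grip_force: 0.0
```

Request:
{"api": "arm_command", "payload": {
  "increments": [
    {"dp":[0,0,0.8],"yaw":0,"jaw":0},
    {"dp":[0,0,1.6],"yaw":0,"jaw":0},
    {"dp":[0,0,2.2],"yaw":0,"jaw":0},
    {"dp":[0,0,2.2],"yaw":0,"jaw":0}
  ]
}}

```text
t: 18.82
position: [0.4875, 0.1231, 0.0624]
tool_rot: [180.0, -0.0, 177.0]
force: [0.0, -0.2, 0.4]
gripper_width: 0.0004
grip_force: 0.1
```

Request:
{"api": "arm_command", "payload": {
  "increments": [
    {"dp":[0,0,0.8],"yaw":0,"jaw":0},
    {"dp":[0,0,1.6],"yaw":0,"jaw":0},
    {"dp":[0,0,2],"yaw":0,"jaw":0},
    {"dp":[0,0,2],"yaw":0,"jaw":0}
  ]
}}

```text
t: 19.32
position: [0.4875, 0.1231, 0.0605]
tool_rot: [-180.0, -0.0, 177.0]
force: [0.1, 1.0, -0.2]
gripper_width: 0.0004
grip_force: 0.3
```

Request:
{"api": "arm_command", "payload": {
  "increments": [
    {"dp":[0,0,0.5],"yaw":0,"jaw":0},
    {"dp":[0,0,1.0],"yaw":0,"jaw":0},
    {"dp":[0,0,1.0],"yaw":0,"jaw":0}
  ]
}}

```text
t: 19.7
position: [0.4873, 0.1231, 0.0596]
tool_rot: [-180.0, -0.0, 177.0]
force: [-1.3, -0.1, 3.5]
gripper_width: 0.0004
grip_force: 1.6
```

Request:
{"api": "arm_command", "payload": {
  "increments": [
    {"dp":[0,0,0.4],"yaw":0,"jaw":0},
    {"dp":[0,0,0.7],"yaw":0,"jaw":0},
    {"dp":[0,0,0.7],"yaw":0,"jaw":0}
  ]
}}

```text
t: 20.08
position: [0.4872, 0.1231, 0.0589]
tool_rot: [-180.0, -0.0, 177.0]
force: [-2.8, 0.2, 4.9]
gripper_width: 0.0006
grip_force: 2.8
```

Request:
{"api": "arm_command", "payload": {
  "increments": [
    {"dp":[0,0,-5],"yaw":0,"jaw":0},
    {"dp":[0,0,-30],"yaw":0,"jaw":0},
    {"dp":[0,0,-80],"yaw":0,"jaw":0},
    {"dp":[0,0,-140],"yaw":0,"jaw":0},
    {"dp":[0,0,-180],"yaw":0,"jaw":0},
    {"dp":[60,0,-180],"yaw":0,"jaw":0},
    {"dp":[60,60,-180],"yaw":0,"jaw":0},
    {"dp":[60,120,-180],"yaw":0,"jaw":0},
    {"dp":[60,180,-180],"yaw":0,"jaw":0},
    {"dp":[60,220,-180],"yaw":0,"jaw":0},
    {"dp":[60,220,-180],"yaw":0,"jaw":0}
  ]
}}

```text
t: 21.45
position: [0.4386, 0.3501, 0.239]
tool_rot: [179.8, 0.0, 177.2]
force: [-0.3, -0.1, -0.6]
gripper_width: 0.0001
grip_force: 0.0
```

```bash
python3 - <<'E'
from workcell import monitor, cams
import cv2,numpy as np
s=monitor.get_state(); print(s["t"],s["position"],s["force"])
d=cams.snapshot("top"); a=cv2.resize(d["image"][150:250,130:310],(792,440),interpolation=cv2.INTER_CUBIC)
cv2.imwrite("pics/p3.png",a[...,::-1])
d=cams.snapshot("side"); a=cv2.resize(d["image"][160:325,205:325],None,fx=3.6,fy=3.6,interpolation=cv2.INTER_CUBIC)
cv2.imwrite("pics/p4.png",a[...,::-1])
E
```

```text
21.45 [0.43864962 0.35013007 0.23897213] [-0.33904288 -0.0888263  -0.55780279]
```

View pics/p3.png

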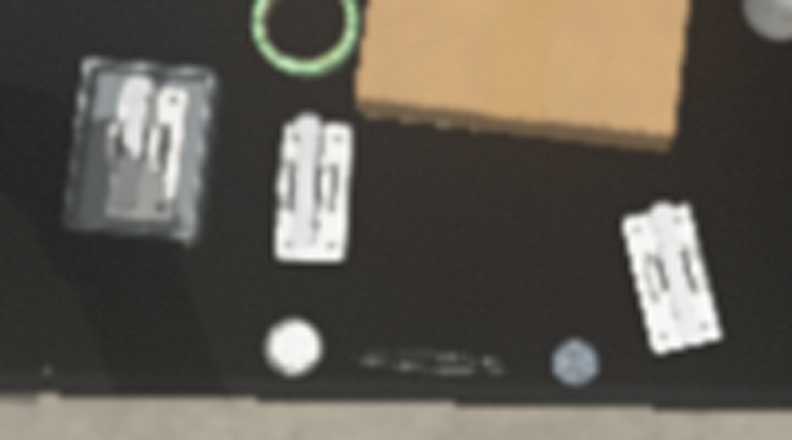

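View pics/p4.png

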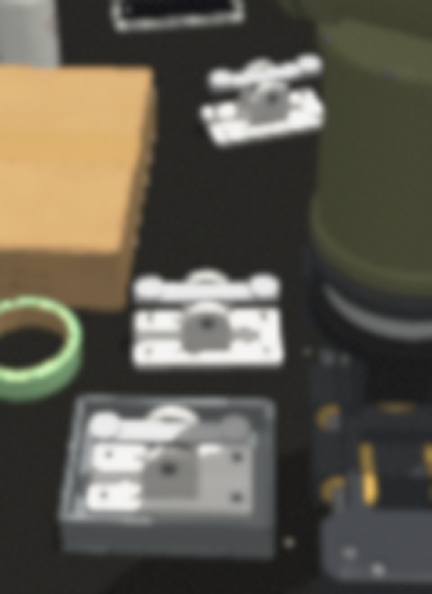

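The worn bearing stands flat and level in the tray, at (145,148) in the top crop. The two sound bearings and the bystanders are where they were, and the arm is clear, so I hand in.

```bash
python3 -c "
from workcell import job_done
print(job_done())"
```

```text
the job is handed in; nothing more can be done
None
```

The middle bearing was the worn one: both ends of its arm sank about 6 mm almost freely. It now stands upright and released in the grey tray, where a last press showed the same play, and the job is handed in, though no verdict came back. I pressed the left-hand bearing only at its far end (sound) and did not press the right-hand one; no force reading passed about 6 N.

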